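# Seat the stoppers along a curved vial row

### The job

The stoppers in the curved vial tray are standing proud. Start at the red stopper and follow the row with your fingertips to the other end in one pass, gently pressing each stopper fully home in turn, keeping close to the row until the last one is in. Do not pick up, tip or shove the tray, and leave the things around it alone.

Things in the scene. Friction and masses are not known exactly. Their poses are not given: they have to be found in the camera images.
- tray: loose arc-shaped aluminium vial tray, about 0.9 kg, 44 mm wide, 240 mm long, top 40 mm above the worktop; a red dot marks its start end. Seven vials in a curved row, 30 mm apart on a 150 mm radius, round stoppers 20 mm across on them. Origin: underside, below the middle stopper (cap3); z up, x outward (arc centre 150 mm along -x), y from the red end to the other. Any yaw
- cap0_top (a point): centre of the flat top of the red stopper, first of the row; 61 mm above the tray's underside when fully up, 54 mm when fully home; moves with the stopper; axes parallel to the tray's
- cap1_top (a point): centre of the flat top of blue stopper number 2 of the row; 61 mm above the tray's underside when fully up, 54 mm when fully home; moves with the stopper; axes parallel to the tray's
- cap2_top (a point): centre of the flat top of blue stopper number 3 of the row; 61 mm above the tray's underside when fully up, 54 mm when fully home; moves with the stopper; axes parallel to the tray's
- cap3_top (a point): centre of the flat top of blue stopper number 4 of the row; 61 mm above the tray's underside when fully up, 54 mm when fully home; moves with the stopper; axes parallel to the tray's
- cap4_top (a point): centre of the flat top of blue stopper number 5 of the row; 61 mm above the tray's underside when fully up, 54 mm when fully home; moves with the stopper; axes parallel to the tray's
- cap5_top (a point): centre of the flat top of blue stopper number 6 of the row; 61 mm above the tray's underside when fully up, 54 mm when fully home; moves with the stopper; axes parallel to the tray's
- cap6_top (a point): centre of the flat top of blue stopper number 7 of the row, the last; 61 mm above the tray's underside when fully up, 54 mm when fully home; moves with the stopper; axes parallel to the tray's
- cap0 (a joint): how far stopper 1 is pressed in (m): 0 is fully proud, 0.007 fully home against the vial's neck (a hard stop). Starts at 0 to 0.003. It slides straight down under about 4 N and stays where it is left
- cap1 (a joint): how far stopper 2 is pressed in (m): 0 is fully proud, 0.007 fully home against the vial's neck (a hard stop). Starts at 0 to 0.003. It slides straight down under about 4 N and stays where it is left
- cap2 (a joint): how far stopper 3 is pressed in (m): 0 is fully proud, 0.007 fully home against the vial's neck (a hard stop). Starts at 0 to 0.003. It slides straight down under about 4 N and stays where it is left
- cap3 (a joint): how far stopper 4 is pressed in (m): 0 is fully proud, 0.007 fully home against the vial's neck (a hard stop). Starts at 0 to 0.003. It slides straight down under about 4 N and stays where it is left
- cap4 (a joint): how far stopper 5 is pressed in (m): 0 is fully proud, 0.007 fully home against the vial's neck (a hard stop). Starts at 0 to 0.003. It slides straight down under about 4 N and stays where it is left
- cap5 (a joint): how far stopper 6 is pressed in (m): 0 is fully proud, 0.007 fully home against the vial's neck (a hard stop). Starts at 0 to 0.003. It slides straight down under about 4 N and stays where it is left
- cap6 (a joint): how far stopper 7 is pressed in (m): 0 is fully proud, 0.007 fully home against the vial's neck (a hard stop). Starts at 0 to 0.003. It slides straight down under about 4 N and stays where it is left
- forceps: fine blue forceps 126 mm long, 10 mm high, lying loose near the tray; origin under its middle; leave alone
- pin_box: round orange-lidded pin box, 52 mm across, 20 mm high, loose near the tray; origin under its centre; leave alone
- dropper: brown dropper bottle, 29 mm across, 86 mm high, standing loose near the tray; origin under its centre; leave alone

How it is judged (in metres and radians):
On the way, in this order (a step that is already met when the one before it is completed fails the run):
1. the red stopper is pressed home (value of joint cap0 above 0.006 m), for 0.05 s.
2. the middle stopper is pressed home (value of joint cap3 above 0.006 m), for 0.05 s.
3. the last stopper is pressed home (value of joint cap6 above 0.006 m), for 0.05 s.
At the end, for the whole second after the job is handed in: all seven stoppers are within 1 mm of fully home; the tray stands flat and still on the worktop within 30 mm of where it was; forceps, pin box and dropper bottle are within 20 mm of where they were (value of joint each of cap0, cap1, cap2, cap3, cap4, cap5, cap6 above 0.006 m and angle between tray's own z axis and vertical below 0.05 rad and height (world z) of tray below 0.005 m and distance of tray from where it was at the start of the episode below 0.03 m and linear speed of tray below 0.02 m/s and distance of each of forceps, pin_box, dropper from where it was at the start of the episode below 0.02 m); the robot touches nothing.
It fails at once if a stopper goes home while the one before it is still 2 mm or more proud ((value of joint cap1 above 0.006 m and value of joint cap0 below 0.005 m) or (value of joint cap2 above 0.006 m and value of joint cap1 below 0.005 m) or (value of joint cap3 above 0.006 m and value of joint cap2 below 0.005 m) or (value of joint cap4 above 0.006 m and value of joint cap3 below 0.005 m) or (value of joint cap5 above 0.006 m and value of joint cap4 below 0.005 m) or (value of joint cap6 above 0.006 m and value of joint cap5 below 0.005 m)).
It fails at once if between the first and the last stopper the fingertips leave the row (more than about 5 cm above the stoppers or well off the tray) (value of joint cap0 above 0.006 m and value of joint cap6 below 0.006 m and (z of the grasp point in the frame of tray above 0.13 m or horizontal distance between the grasp point and tray above 0.16 m)).
It fails at once if the tray is pressed or struck with more than 45 N (contact force between the fingers and tray above 45 N).
It fails at once if the tray is lifted, tipped or shoved by more than 30 mm (height (world z) of tray above 0.01 m or angle between tray's own z axis and vertical above 0.15 rad or distance of tray from where it was at the start of the episode above 0.03 m).
It fails at once if the forceps, pin box or dropper bottle is moved by more than 20 mm (distance of any of forceps, pin_box, dropper from where it was at the start of the episode above 0.02 m).
It also fails if it takes over 51 s, if anything falls off the work surface, if the arm or the gripper's body presses on something with over 40 N, if the wrist force passes 120 N, or if a joint passes its speed limit or range.

### The arm

A 6-joint arm with a two-finger parallel gripper is mounted at the origin on a cart in front of the work surface, level with it; the furniture and walls round the work are solid. World frame = base frame: x ahead of the robot, y to its left, z up, the work surface at z = 0. Lengths are in mm, angles in rad, forces in N, time in s.
With the tool pointing down it reaches from about 350 to 875 mm from the base axis. Payload 4.2 kg.
Tool frame: the origin (TCP) lies between the finger pads; the fingertips stand 17 mm ahead of it and the grasp point (between the pads) lies 2 mm behind it; z points along the fingers, y is the line along which they close (so a half turn about z gives the same grasp; the last joint's range is limited). The gripper opens to 85 mm and grips with 20 to 120 N. Pads are 22 mm wide; open, the fingers measure 114 mm over their backs; the gripper's body (76 mm by 85 mm) begins 54 mm behind the grasp point. The pads swing forward as they close: fully open they stand 13 mm farther back than shut.
Start: joints at [1.589, 0.385, 0.008, 0, -1.194, -0.259], TCP at [149.018, 606.954, 248.312] pointing down, gripper open.
Joint ranges: [-3.14, 3.14], [-1.21, 2.06], [-1.07, 1.41], [-3.16, 2.05], [-2.99, -0.16], [-3.1, 3.1]. Speed limits (rad/s): [2.79, 2.79, 3.14, 3.14, 3.14, 3.14].

### API

Orientations are given as a unit quaternion [x, y, z, w].
In Python, from bench import arm, get_image, get_calibration gives the robot as it stands (arm), with the cameras as plain functions.
- The arm moves only by the tool run_rows, called after "Emit:" by a JSON object that holds its "fn" and its "kwargs". Schema: {"type":"object","properties":{"increments":{"type":"array","items":{"type":"array","items":{"type":"array","items":{"type":"number"},"minItems":6,"maxItems":6},"minItems":1,"maxItems":10},"minItems":1,"maxItems":1},"jaw":{"type":"number"},"only":{"type":"string"},"quiet":{"type":"boolean"},"lines":{"type":"string"}},"required":["increments"],"additionalProperties":false}. increments is a list that holds a single list of rows (three levels of brackets), with 1 to 10 rows, each of 6 numbers: dx, dy, dz in fractions of the full range, 1 being 400 mm, then a rotation vector rx, ry, rz in parts of the range, where 1.0 means pi rad; each row is the pose to reach, as a shift and turn from the pose commanded when the call began, along the tool's axes at that moment; what a row does not reach only later rows make up. A row lasts 1/10 s, in which the tool goes at most 50 mm and 0.15 rad, less where a joint would pass 70% of its speed; a pose out of reach is approached as far as the arm can. jaw is the finger opening in mm, set as the call begins (left out keeps the last). The fingers move at their own pace and stop on an object; the grip force is fixed at half the most. Time passes only in rows, so rows that do not move let the fingers close. The tool returns the time, the measured TCP pose, the force, the opening and the grip force at its end. only (a regular expression) keeps the lines of the reply that match it, lines (a string "A,B") keeps lines A to B, and quiet returns only ok. A shift or turn number past 1, either way, is cut back to 1. Input that does not fit is refused with a message, and nothing moves.
- arm.read_state(): the state, without advancing time (a new reading comes with each control period).
- get_image(name): name is "scene" or "top"; returns the picture (420x560x3 uint8, blue, green, red); there is no depth.
- get_calibration(name): a dict with "K" (3x3 intrinsics, pixels), "rvec" (rotation vector, rad) and "tvec" (3), from world to camera coordinates, as OpenCV has them. Camera axes: x right, y down, z forward; pixel columns grow to the right and rows downward; lengths in mm; the calibration is good to about 2 mm. A picture is of the moment at which its call begins. get_calibration takes no time and is no camera call.
- arm.job_done(): hands the job in; it is judged then, once.
The state is a dict: "clock": time; "joints": joint angles; "joint_vel": joint speeds; "joint_efforts": joint torques, N m; "position": TCP position; "ee_rot": TCP orientation; "contact_force": force on the tool from outside, world axes, zero at the start; "wrist_torque": the same for the moment, N m; "gripper_width": finger opening in mm; "grasp_force": force on a finger pad.
Only numpy, scipy, OpenCV 4.12 (cv2) and the standard library are available. Lean on these libraries where they do the work, as an engineer would, in place of code of your own. Each camera call takes 0.05 s, during which the arm holds its last target. There are 200 camera calls.

## Working session

There is one attempt and no reset: what is moved stays moved. The work goes in short steps, Python scripts to look and compute and a tool call to move; the robot and the scene stay as the last step left them, time stands still between calls to the robot, and variables do not carry over. Pictures are saved under pics/ and viewed, at most 10 in all, crops included, and the job is handed in when it is done.

```bash
ls; mkdir -p pics
```

Run:
```python
from bench import arm, get_image, get_calibration
import cv2
s=arm.read_state();print(s)
for n in("top","scene"):
    cv2.imwrite(f"pics/{n}0.png",get_image(n))
    c=get_calibration(n);print(c)
```

```text
bench.py
pics
{'clock': 0.0, 'joints': array([ 1.58859881e+00,  3.85565135e-01,  6.61461696e-03, -5.18874296e-04,
       -1.19399984e+00, -2.58586970e-01]), 'joint_vel': array([-0.00068891,  0.00023335,  0.00097625,  0.00115965,  0.00066263,
       -0.00052722]), 'joint_efforts': array([ 1.80344145e-03, -3.92289877e+01,  1.88404852e+01,  4.18605298e+00,
       -4.60003648e-03, -1.54258835e-06]), 'position': array([148.89266065, 606.43523717, 247.20903178]), 'ee_rot': array([ 9.92749498e-01, -1.20196574e-01, -9.04705284e-05,  1.09996645e-03]), 'contact_force': array([-0.05957949, -0.28104275,  0.60952921]), 'wrist_torque': array([ 0.03652123, -0.00864029, -0.0141653 ]), 'grasp_force': 0.0, 'gripper_width': 85.32973558101048}
{'K': array([[443.65921015,   0.        , 271.82765761],
       [  0.        , 443.65921015, 219.44035304],
       [  0.        ,   0.        ,   1.        ]]), 'rvec': array([ 2.22127028, -1.96943531,  0.21563833]), 'tvec': array([ 23.04995029, 562.56004644, 802.08213886])}
{'K': array([[539.96909629,   0.        , 284.36288189],
       [  0.        , 539.96909629, 203.91616592],
       [  0.        ,   0.        ,   1.        ]]), 'rvec': array([ 1.07584444, -2.41358705,  1.0322118 ]), 'tvec': array([422.51084235, 296.71999007, 795.52526108])}
```

View pics/top0.png

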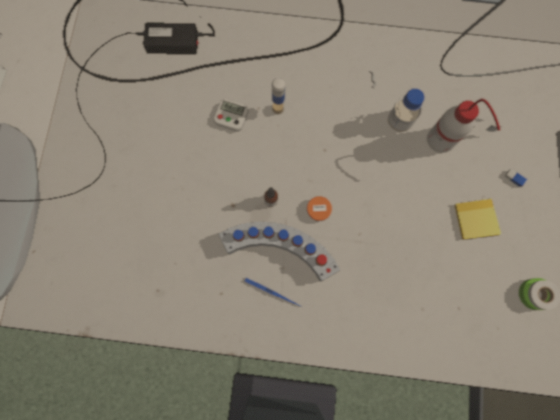

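View pics/scene0.png

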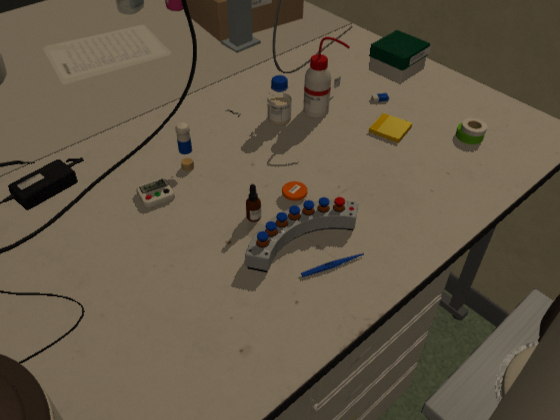

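The top view shows the red stopper at (321,260), with the blue ones running left to (238,235). The dropper is at (271,196), the pin box at (319,208) and the forceps at (272,292). Next I measure the row.

Create h.py:
```python
import cv2,numpy as np
from bench import arm, get_image, get_calibration
def ray(n,px,z):
    c=get_calibration(n);R=cv2.Rodrigues(c["rvec"])[0];t=np.ravel(c["tvec"])
    d=R.T@np.linalg.inv(c["K"])@np.array([px[0],px[1],1.]);o=-R.T@t
    return o+d*(z-o[2])/d[2]
def blobs(im,lo,hi,amin):
    m=cv2.inRange(cv2.cvtColor(im,cv2.COLOR_BGR2HSV),lo,hi)
    n,_,st,ce=cv2.connectedComponentsWithStats(m)
    return [(ce[i].round(1),st[i]) for i in range(1,n) if st[i][4]>=amin]
```

Run:
```python
from h import *
rois={"top":(215,215,345,285),"scene":(240,185,365,275)}
for n,(a,b,c,d) in rois.items():
    im=cv2.imread(f"pics/{n}0.png");sub=im[b:d,a:c]
    for nm,lo,hi in(("blue",(105,120,50),(130,255,255)),("red",(0,150,80),(6,255,255)),("red2",(172,150,80),(180,255,255))):
        for ce,st in blobs(sub,lo,hi,10): print(n,nm,ce+[a,b],st,ray(n,ce+[a,b],58).round(1))
for nm,p,z in(("dropper",(271,197),40),("dropbase",(271,199),70),("pin",(319,208),20),("forc a",(244,281),8),("forc b",(300,305),8)):print(nm,ray("top",p,z).round(0))
print("cam",[ray(n,(280,210),0).round() for n in rois])
```

```text
top blue [252.9 231.3] [34 13  8  7 42] [528.8 124.1  58. ]
top blue [268.1 231.1] [50 13  7  7 43] [532.7  94.8  58. ]
top blue [237.9 234.2] [20 16  7  8 45] [519.6 152.3  58. ]
top blue [283.2 234. ] [65 16  7  7 41] [530.5  65.   58. ]
top blue [297.4 239.7] [79 21  8  8 44] [522.7  36.4  58. ]
top blue [310.2 248. ] [92 30  7  7 41] [509.5  10.1  58. ]
top red [321.1 259.5] [102  41   9   8  58] [489.8 -12.9  58. ]
scene blue [323.8 201. ] [79 13 10  7 58] [508.2   9.5  58. ]
scene blue [308.5 204. ] [64 16 10  8 61] [521.5  36.8  58. ]
scene blue [294.2 209.5] [49 21 11  8 67] [528.5  66.9  58. ]
scene blue [281.5 216.3] [37 28 10  8 66] [531.   96.4  58. ]
scene blue [270.8 225.5] [26 37 11  8 72] [526.5 126.3  58. ]
scene blue [262.4 235.4] [17 47 11  8 75] [518.2 153.3  58. ]
scene blue [328.5 265.3] [ 62  69  61  21 257] [393.1 114.7  58. ]
scene red [339.6 200.2] [95 12 10  8 58] [490.  -14.4  58. ]
scene red [351.2 208.1] [109  22   5   3  12] [461.  -15.1  58. ]
dropper [607.  98.  40.]
dropbase [594.  97.  70.]
pin [601.  -2.  20.]
forc a [435. 132.   8.]
forc b [401.  15.   8.]
cam [array([592.,  77.,   0.]), array([588.,  48.,   0.])]
```

Add to h.py:
```python
from scipy.spatial.transform import Rotation as Ro
top=np.array([[489.8,-12.9],[509.5,10.1],[522.7,36.4],[530.5,65],[532.7,94.8],[528.8,124.1],[519.6,152.3]])
sc=np.array([[490,-14.4],[508.2,9.5],[521.5,36.8],[528.5,66.9],[531,96.4],[526.5,126.3],[518.2,153.3]])
a=(np.arange(7)-3)*.2
loc=np.c_[150*np.cos(a),150*np.sin(a)]
obs=(top+sc)/2
lc,oc=loc.mean(0),obs.mean(0);X=(loc-lc);Y=(obs-oc)
th=np.arctan2((X[:,0]*Y[:,1]-X[:,1]*Y[:,0]).sum(),(X*Y).sum())
Rm=np.array([[np.cos(th),-np.sin(th)],[np.sin(th),np.cos(th)]])
caps=X@Rm.T+oc
def delta(i,z):
    "tool-axes shift and rz from the measured pose to over cap i at TCP height z"
    s=arm.read_state();R=Ro.from_quat(s["ee_rot"]);p=s["position"]
    x=R.as_matrix()[:,0];yaw=np.arctan2(x[1],x[0])
    want=th+a[i]-np.pi/2
    d=R.inv().apply(np.r_[caps[i],z]-p)
    rz=-((want-yaw+np.pi)%(2*np.pi)-np.pi)
    print(i,"d",d.round(1),"rz",rz.round(3),"t",round(s["clock"],2),"F",s["contact_force"].round(1))
```

Run:
```python
from h import *
print(th,caps.round(1).tolist(),np.abs(caps-obs).max(0))
delta(0,150)
```

```text
-0.1679585675007822 [[490.0, -13.6], [508.5, 9.9], [522.0, 36.6], [530.0, 65.5], [532.0, 95.4], [528.0, 125.1], [518.3, 153.4]] [0.6213884  0.59602137]
0 d [479.2 520.6  98.4] rz 2.098 t 0.1 F [ 0.1 -0.5 -0.2]
```

Careful with the scale: shifts go in shares of 400 mm and turns go in shares of pi rad. That gives: 366 mm is 0.915, 336 mm is 0.84, 1.39 rad is 0.4425.

Emit:
{"fn": "run_rows", "kwargs": {"increments": [[[0.075, 0.0825, 0, 0, 0, 0.0414], [0.16, 0.175, 0, 0, 0, 0.0859], [0.245, 0.2675, 0, 0, 0, 0.1305], [0.33, 0.36, 0, 0, 0, 0.1751], [0.415, 0.4525, 0, 0, 0, 0.2196], [0.5, 0.545, 0, 0, 0, 0.2642], [0.585, 0.6375, 0, 0, 0, 0.3088], [0.67, 0.73, 0, 0, 0, 0.3533], [0.755, 0.8225, 0, 0, 0, 0.3979], [0.84, 0.915, 0, 0, 0, 0.4425]]], "jaw": 0}}

```text
clock: 1.1
position: [387.2, 171.3, 248.4]
ee_rot: [-0.684, 0.73, 0.0, 0.0]
contact_force: [1.0, 1.2, -0.9]
gripper_width: 0.1
grasp_force: 0.0
```

```bash
python3 -c "from h import *;delta(0,130)"
```

```text
0 d [ 177.9 -114.6  118.3] rz 0.703 t 1.1 F [ 1.   1.2 -0.9]
```

In the tool's units: 178 mm is 0.445, -115 mm is -0.2875, 0.7 rad is 0.2228.

Emit:
{"fn": "run_rows", "kwargs": {"increments": [[[0.09, -0.0575, 0, 0, 0, 0.0446], [0.18, -0.115, 0.0375, 0, 0, 0.0891], [0.2675, -0.1725, 0.1, 0, 0, 0.1337], [0.355, -0.23, 0.175, 0, 0, 0.1783], [0.425, -0.275, 0.25, 0, 0, 0.2228], [0.445, -0.2875, 0.295, 0, 0, 0.2228], [0.445, -0.2875, 0.295, 0, 0, 0.2228], [0.445, -0.2875, 0.295, 0, 0, 0.2228]]], "jaw": 0}}

```text
clock: 1.9
position: [491.0, -11.2, 130.4]
ee_rot: [-0.394, 0.919, -0.0, -0.0]
contact_force: [0.8, 0.4, 1.1]
gripper_width: 0.0
grasp_force: 0.0
```

```bash
python3 -c "from h import *;delta(0,82)"
```

```text
0 d [ 2.4 -0.9 48.4] rz 0.008 t 1.9 F [0.8 0.4 1.1]
```

In the tool's units: 48.4 mm is 0.121, 46 mm is 0.115.

Emit:
{"fn": "run_rows", "kwargs": {"increments": [[[0.0025, -0.0013, 0.0375, 0, 0, 0], [0.006, -0.0025, 0.075, 0, 0, 0], [0.006, -0.0025, 0.105, 0, 0, 0], [0.006, -0.0025, 0.115, 0, 0, 0], [0.006, -0.0025, 0.121, 0, 0, 0], [0.006, -0.0025, 0.121, 0, 0, 0]]]}}

```text
clock: 2.5
position: [490.6, -13.0, 82.8]
ee_rot: [-0.395, 0.919, -0.0, 0.001]
contact_force: [-0.4, -0.6, 0.5]
gripper_width: -0.2
grasp_force: 0.0
```

Run:
```python
from h import *
delta(0,71)
cv2.imwrite("pics/s1.png",cv2.resize(get_image("scene")[130:290,220:400],None,fx=4,fy=3.7))
```

```text
0 d [ 0.9  0.1 11.8] rz 0.009 t 2.5 F [-0.4 -0.6  0.5]
```

View pics/s1.png

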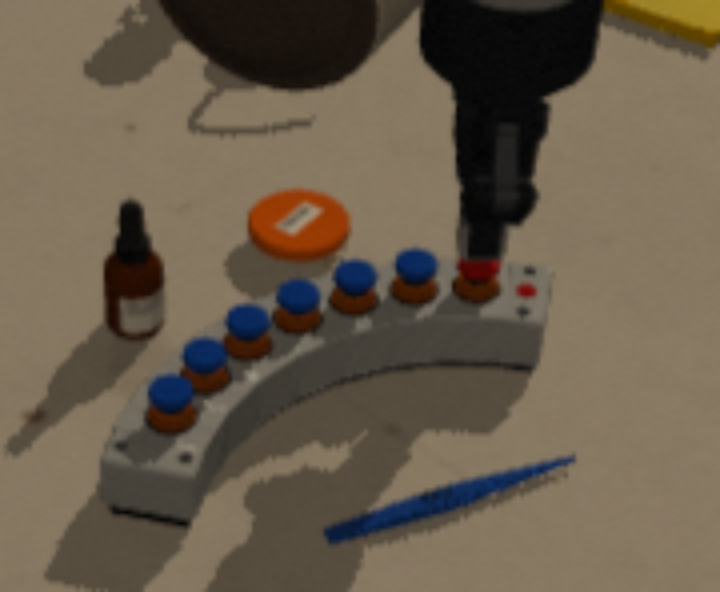

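The fingertips (crop 482,240) sit right above the red stopper (480,270), and the other stoppers are clear. I'll press slowly and watch the force.

In the tool's units: 10 mm is 0.025, 9 mm is 0.0225.

Emit:
{"fn": "run_rows", "kwargs": {"increments": [[[0, 0, 0.005, 0, 0, 0], [0, 0, 0.01, 0, 0, 0], [0, 0, 0.015, 0, 0, 0], [0, 0, 0.0188, 0, 0, 0], [0, 0, 0.0225, 0, 0, 0], [0, 0, 0.025, 0, 0, 0], [0, 0, 0.025, 0, 0, 0]]]}}

```text
clock: 3.25
position: [490.3, -13.6, 71.9]
ee_rot: [-0.394, 0.919, -0.0, 0.0]
contact_force: [-0.9, 1.2, 2.4]
gripper_width: 0.1
grasp_force: 1.3
```

```bash
python3 -c "from h import *;delta(0,71)"
```

```text
0 d [0.3 0.3 0.9] rz 0.008 t 3.25 F [-0.9  1.2  2.4]
```

In the tool's units: 1.4 mm is 0.0035, 0.7 mm is 0.0018.

Emit:
{"fn": "run_rows", "kwargs": {"increments": [[[0, 0, 0.0018, 0, 0, 0], [0, 0, 0.0035, 0, 0, 0], [0, 0, 0.0035, 0, 0, 0]]]}}

```text
clock: 3.55
position: [490.3, -13.6, 71.0]
ee_rot: [-0.395, 0.919, -0.0, 0.0]
contact_force: [-1.2, 0.3, 7.0]
gripper_width: 0.3
grasp_force: 3.6
```

```bash
python3 -c "from h import *;delta(0,71)"
```

```text
0 d [0.3 0.3 0. ] rz 0.008 t 3.55 F [-1.2  0.3  7. ]
```

In the tool's units: 1.2 mm is 0.003, 0.7 mm is 0.0018.

Emit:
{"fn": "run_rows", "kwargs": {"increments": [[[0, 0, 0.0018, 0, 0, 0], [0, 0, 0.003, 0, 0, 0], [0, 0, 0.003, 0, 0, 0]]]}}

```text
clock: 3.85
position: [490.4, -13.6, 71.0]
ee_rot: [-0.395, 0.919, -0.0, 0.0]
contact_force: [-4.2, 1.6, 15.3]
gripper_width: -0.0
grasp_force: 7.8
```

```bash
python3 -c "from h import *;delta(0,71);delta(1,82)"
```

```text
0 d [ 0.3  0.3 -0. ] rz 0.009 t 3.85 F [-4.2  1.6 15.3]
1 d [-29.6   3.  -11. ] rz -0.191 t 3.85 F [-4.2  1.6 15.3]
```

In the tool's units: -29.6 mm is -0.074, 1.5 mm is 0.0038, -0.2 rad is -0.0637.

Emit:
{"fn": "run_rows", "kwargs": {"increments": [[[0, 0, -0.0175, 0, 0, 0], [0, 0, -0.035, 0, 0, 0], [-0.0375, 0.0038, -0.035, 0, 0, -0.0318], [-0.074, 0.0075, -0.035, 0, 0, -0.0637], [-0.074, 0.0075, -0.0275, 0, 0, -0.0637], [-0.074, 0.0075, -0.02, 0, 0, -0.0637], [-0.074, 0.0075, -0.0138, 0, 0, -0.0637], [-0.074, 0.0075, -0.0075, 0, 0, -0.0637], [-0.074, 0.0075, -0.0025, 0, 0, -0.0637], [-0.074, 0.0075, 0, 0, 0, -0.0637]]]}}

```text
clock: 4.85
position: [508.4, 9.9, 70.9]
ee_rot: [-0.484, 0.875, -0.0, -0.0]
contact_force: [-6.1, 4.4, 20.9]
gripper_width: 0.1
grasp_force: 10.7
```

```bash
python3 -c "from h import *;delta(1,71);delta(2,82)"
```

```text
1 d [-0.1 -0.1 -0.1] rz 0.008 t 4.85 F [-6.1  4.4 20.9]
2 d [-29.9   2.7 -11.1] rz -0.192 t 4.85 F [-6.1  4.4 20.9]
```

In the tool's units: -29.8 mm is -0.0745, -15 mm is -0.0375, -0.2 rad is -0.0637.

Emit:
{"fn": "run_rows", "kwargs": {"increments": [[[0, 0, -0.0175, 0, 0, 0], [0, 0, -0.035, 0, 0, 0], [-0.0375, 0.0038, -0.035, 0, 0, -0.0318], [-0.0745, 0.0075, -0.035, 0, 0, -0.0637], [-0.0745, 0.0075, -0.0275, 0, 0, -0.0637], [-0.0745, 0.0075, -0.02, 0, 0, -0.0637], [-0.0745, 0.0075, -0.0138, 0, 0, -0.0637], [-0.0745, 0.0075, -0.0075, 0, 0, -0.0637], [-0.0745, 0.0075, -0.003, 0, 0, -0.0637], [-0.0745, 0.0075, -0.0015, 0, 0, -0.0637]]]}}

```text
clock: 5.85
position: [521.3, 36.4, 71.0]
ee_rot: [-0.569, 0.822, -0.0, -0.001]
contact_force: [-5.1, 3.1, 15.8]
gripper_width: 0.0
grasp_force: 7.5
```

```bash
python3 -c "from h import *;delta(2,71);delta(3,82)"
```

```text
2 d [-0.5 -0.6 -0. ] rz 0.008 t 5.85 F [-5.1  3.1 15.8]
3 d [-30.3   2.1 -11.1] rz -0.192 t 5.85 F [-5.1  3.1 15.8]
```

In the tool's units: -30 mm is -0.075, -15 mm is -0.0375, -0.2 rad is -0.0637.

Emit:
{"fn": "run_rows", "kwargs": {"increments": [[[0, 0, -0.0175, 0, 0, 0], [0, 0, -0.035, 0, 0, 0], [-0.0375, 0.003, -0.035, 0, 0, -0.0318], [-0.075, 0.006, -0.035, 0, 0, -0.0637], [-0.075, 0.006, -0.0275, 0, 0, -0.0637], [-0.075, 0.006, -0.02, 0, 0, -0.0637], [-0.075, 0.006, -0.0138, 0, 0, -0.0637], [-0.075, 0.006, -0.0075, 0, 0, -0.0637], [-0.075, 0.006, -0.0025, 0, 0, -0.0637], [-0.075, 0.006, 0, 0, 0, -0.0637]]]}}

```text
clock: 6.85
position: [529.5, 65.1, 70.9]
ee_rot: [-0.648, 0.761, -0.0, -0.001]
contact_force: [-6.1, 0.5, 16.7]
gripper_width: -0.1
grasp_force: 8.3
```

```bash
python3 -c "from h import *;delta(3,71);delta(4,82)"
```

```text
3 d [-0.5 -0.3 -0.1] rz 0.008 t 6.85 F [-6.1  0.5 16.7]
4 d [-30.3   2.4 -11.1] rz -0.192 t 6.85 F [-6.1  0.5 16.7]
```

In the tool's units: -30 mm is -0.075, -15 mm is -0.0375, -0.2 rad is -0.0637.

Emit:
{"fn": "run_rows", "kwargs": {"increments": [[[0, 0, -0.0175, 0, 0, 0], [0, 0, -0.035, 0, 0, 0], [-0.0375, 0.003, -0.035, 0, 0, -0.0318], [-0.075, 0.0065, -0.035, 0, 0, -0.0637], [-0.075, 0.0065, -0.0275, 0, 0, -0.0637], [-0.075, 0.0065, -0.02, 0, 0, -0.0637], [-0.075, 0.0065, -0.0138, 0, 0, -0.0637], [-0.075, 0.0065, -0.0075, 0, 0, -0.0637], [-0.075, 0.0065, -0.0025, 0, 0, -0.0637], [-0.075, 0.0065, 0, 0, 0, -0.0637]]]}}

```text
clock: 7.85
position: [532.1, 95.4, 71.0]
ee_rot: [0.721, -0.693, 0.0, 0.0]
contact_force: [-6.2, 1.2, 15.7]
gripper_width: 0.3
grasp_force: 8.0
```

```bash
python3 -c "from h import *;delta(4,71);delta(5,82)"
```

```text
4 d [ 0.   0.2 -0. ] rz 0.008 t 7.85 F [-6.2  1.2 15.7]
5 d [-29.8   2.9 -11. ] rz -0.192 t 7.85 F [-6.2  1.2 15.7]
```

In the tool's units: -29.8 mm is -0.0745, -15 mm is -0.0375, -0.2 rad is -0.0637.

Emit:
{"fn": "run_rows", "kwargs": {"increments": [[[0, 0, -0.0175, 0, 0, 0], [0, 0, -0.035, 0, 0, 0], [-0.0375, 0.0038, -0.035, 0, 0, -0.0318], [-0.0745, 0.0075, -0.035, 0, 0, -0.0637], [-0.0745, 0.0075, -0.0275, 0, 0, -0.0637], [-0.0745, 0.0075, -0.02, 0, 0, -0.0637], [-0.0745, 0.0075, -0.0138, 0, 0, -0.0637], [-0.0745, 0.0075, -0.0075, 0, 0, -0.0637], [-0.0745, 0.0075, -0.0025, 0, 0, -0.0637], [-0.0745, 0.0075, 0, 0, 0, -0.0637]]]}}

```text
clock: 8.85
position: [527.9, 124.9, 71.0]
ee_rot: [0.787, -0.617, 0.0, 0.001]
contact_force: [-6.0, -0.3, 15.5]
gripper_width: -0.4
grasp_force: 7.9
```

```bash
python3 -c "from h import *;delta(5,71);delta(6,82)"
```

```text
5 d [-0.2 -0.2 -0. ] rz 0.008 t 8.85 F [-6.  -0.3 15.5]
6 d [-30.    2.6 -11. ] rz -0.192 t 8.85 F [-6.  -0.3 15.5]
```

In the tool's units: -30 mm is -0.075, -15 mm is -0.0375, -0.2 rad is -0.0637.

Emit:
{"fn": "run_rows", "kwargs": {"increments": [[[0, 0, -0.0175, 0, 0, 0], [0, 0, -0.035, 0, 0, 0], [-0.0375, 0.0038, -0.035, 0, 0, -0.0318], [-0.075, 0.007, -0.035, 0, 0, -0.0637], [-0.075, 0.007, -0.0275, 0, 0, -0.0637], [-0.075, 0.007, -0.02, 0, 0, -0.0637], [-0.075, 0.007, -0.0138, 0, 0, -0.0637], [-0.075, 0.007, -0.0075, 0, 0, -0.0637], [-0.075, 0.007, -0.0025, 0, 0, -0.0637], [-0.075, 0.007, 0, 0, 0, -0.0637]]]}}

```text
clock: 9.85
position: [518.3, 153.7, 71.0]
ee_rot: [0.844, -0.536, 0.0, 0.0]
contact_force: [-5.9, 1.6, 16.4]
gripper_width: -0.1
grasp_force: 8.0
```

```bash
python3 -c "from h import *;delta(6,71)"
```

```text
6 d [ 0.3  0.2 -0. ] rz 0.008 t 9.85 F [-5.9  1.6 16.4]
```

Emit:
{"fn": "run_rows", "kwargs": {"increments": [[[0, 0, 0, 0, 0, 0]]]}}

```text
clock: 9.95
position: [518.3, 153.7, 71.0]
ee_rot: [0.844, -0.536, 0.0, -0.0]
contact_force: [-3.7, 1.1, 9.7]
gripper_width: -0.0
grasp_force: 5.1
```

All are at the hard stop, so I'll lift clear and check.

In the tool's units: -130 mm is -0.325, -120 mm is -0.3.

Emit:
{"fn": "run_rows", "kwargs": {"increments": [[[0, 0, -0.02, 0, 0, 0], [0, 0, -0.0625, 0, 0, 0], [0, 0, -0.1375, 0, 0, 0], [0, 0, -0.225, 0, 0, 0], [0, 0, -0.3, 0, 0, 0], [0, 0, -0.325, 0, 0, 0], [0, 0, -0.325, 0, 0, 0], [0, 0, -0.325, 0, 0, 0]]]}}

```text
clock: 10.75
position: [517.4, 153.3, 198.5]
ee_rot: [0.844, -0.536, -0.001, 0.001]
contact_force: [0.1, -0.8, 0.1]
gripper_width: -0.0
grasp_force: 0.0
```

Run:
```python
from h import *
im=get_image("scene")
for n,c in(("before",cv2.imread("pics/scene0.png")),("after",im)):
    s=c[185:275,240:365]
    b=blobs(s,(105,120,50),(130,255,255),25)+blobs(s,(0,150,80),(6,255,255),25)
    print(n,sorted([(ce+[240,185]).tolist() for ce,_ in b]))
cv2.imwrite("pics/s2.png",cv2.resize(im[130:290,220:400],None,fx=4,fy=3.7))
```

```text
before [[262.4, 235.4], [270.8, 225.5], [281.5, 216.3], [294.2, 209.5], [308.5, 204.0], [323.8, 201.0], [328.5, 265.3], [339.6, 200.2]]
after [[262.3, 238.0], [270.8, 227.5], [281.5, 218.5], [294.2, 211.4], [308.3, 206.5], [323.4, 203.7], [328.5, 265.2], [339.3, 202.9]]
```

View pics/s2.png

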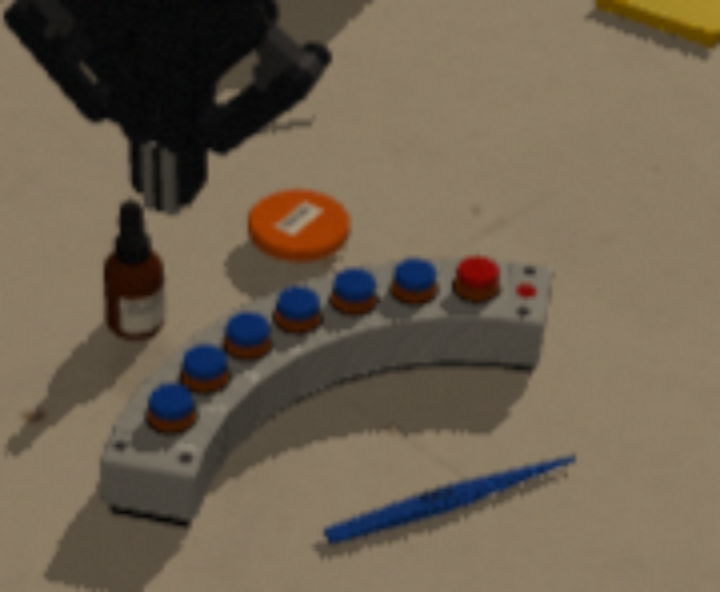

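All seven stoppers, from (170,405) to (478,272), sit equally low. The tray, forceps, pin box and dropper have not moved, and the gripper is clear of everything.

```bash
python3 -c "from bench import arm, get_image, get_calibration;print(arm.job_done())"
```

```text
the job is handed in; nothing more can be done
None
```

I pressed all seven stoppers to their hard stops in order, red to last, in one pass of about 10 s. The final picture shows the tray, forceps, pin box and dropper where they were, and the job is handed in, with no verdict returned.

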